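Put the small dip bowl away in the tilt-out bin

TASK

Put the smaller ceramic dip bowl, upright, into the middle compartment of the steel bin while the bin is tilted out, then let go and swing the bin slowly back until it is fully home and level. The ceramic chips easily: grip it with only a light squeeze, set it down softly, never drop or press it, and do not let the bin slam. Leave everything else where it stands.

Things in the scene. Friction and masses are not known exactly. Their poses are not given: they have to be found in the camera images.
- small_bowl: The smaller of two plain white ceramic dip bowls, loose, upright on the slate: 62 mm across (straight sides from 10 mm up to the rim; foot 50 mm), 42 mm tall, wall 4 mm, about 150 g. Origin: centre of its underside, z up. Fragile: never grip it with more than about 35 N on each finger, nor let it meet the bin with more than 20 N.
- large_bowl: The larger plain white ceramic dip bowl, 108 mm across, 50 mm tall: a bystander. It and the small bowl may stand in each other's place. Origin: centre of its underside.
- bin (a joint): Tilt of the bin in rad: 0 = fully home, floor level; 0.35 to 0.5 at the start, leaning out towards the robot; at most 0.6. It turns about its front lower edge. The hinge is stiff: the bin stays where it is left and swings home when its front wall is pushed back with 5 to 8 N at the lip. Pressing on its floor that hard moves it too.
- bin_mid (a point): Centre of the middle compartment's floor (upper face), moving with the bin. z: square to the floor, out of the mouth; y: along the bin; x: from front wall to back wall. The open steel bin is 420 mm long (y), 150 deep (x), 75 high, walls 4 mm; two dividers as high as the walls make three equal empty compartments, each 135 mm (y) by 142 mm (x) inside.
- bin_lip (a point): Middle of the top edge of the bin's front wall, on its outer face; the edge is rolled, 8 mm thick. Axes as bin_mid. The wall runs down 75 mm from here to the hinge, in the middle compartment's width 135 mm.
- bin_hinge (a point): Middle of the hinge line, the bin's front lower edge, 60 mm above the slate, 75 mm towards the front from bin_mid along x. Does not move. Axes as bin_mid.
- bin_frame: Fixed steel frame in which the bin hangs, origin on the slate right under the hinge line's middle, z up, x to the back. Base block 48 mm high under the bin; back panel 172 to 180 mm behind the hinge line, 170 mm high, 460 mm wide; side cheeks 8 mm thick, 220 mm to either side, 135 mm high.
- plate: Teal enamel plate, 180 mm across, 20 mm tall, a bystander on the slate in front of the bin. Origin: centre of its underside.
- scraper: Heavy steel grill scraper, a bystander lying flat along its x: from 200 mm behind its origin (round handle, 24 mm) to 100 mm ahead (blade 100 mm wide).
- fork: Grill fork with wooden handle, a bystander lying along its x: from 200 mm behind its origin (handle 22 mm thick) to 230 mm ahead (two tines).
- brush: Basting brush, 200 mm long, a bystander lying on the slate at the left.
- mill: Wooden pepper mill, 60 mm across, 185 mm tall, a standing bystander left of the bin.
- salt_jar: Glass jar with steel lid, 70 mm across, 100 mm tall, a standing bystander left of the bin.
Mind the look-alikes: they are no part of the job. What is shaped like the small_bowl but green or turquoise is not meant.

How it is judged:
By the outcome, as a careful person would: the job done as asked, in the order asked, and still so for the second after the job is handed in, with the robot touching nothing.
It also fails if it takes over 64 s, if anything falls off the work surface, if the arm or the gripper's body presses on something with over 40 N, if the wrist force passes 120 N, or if a joint passes its speed limit or range.

ROBOT

A 6-joint arm with a two-finger parallel gripper is mounted at the origin on the work surface. World frame = base frame: x ahead of the robot, y to its left, z up, the work surface at z = 0. Lengths are in mm, angles in degrees, forces in N, time in s.
With the tool pointing down it reaches from about 350 to 850 mm from the base axis. Payload 8.1 kg.
Tool frame: the origin (TCP) lies at the very end of the fingers, on their centre line; the grasp point (between the pads) lies 19 mm behind it (pinch_z is the z of the grasp point in the tool frame, in mm); z points along the fingers, y is the direction in which the jaws open and shut (so a half turn about z gives the same grasp; the last joint's range is limited). The gripper opens to 85 mm and grips with 20 to 120 N. Pads are 22 mm wide; open, the fingers measure 114 mm over their backs; the gripper's body (76 mm by 85 mm) begins 54 mm behind the grasp point. The pads swing forward as they close: fully open they stand 13 mm farther back than shut.
Start: joints at [65.065, 7.471, 85.268, -0, 87.261, -4.893], TCP at [205.605, 563.677, 194.692] pointing down, gripper open.
Joint ranges: [-169.43, 169.43], [-51.17, 129.36], [1.28, 143.12], [-76.62, 256.62], [0, 156.53], [-152.29, 152.29]. Speed limits (degrees/s): [136.94, 136.94, 159.86, 180, 180, 180].

INTERFACE

Orientations are given as [roll, pitch, yaw] about the fixed x, y, z axes, in that order (R = Rz(yaw) Ry(pitch) Rx(roll)).
In Python, from bench import * gives the robot as it stands.
- The arm moves only by the shell command python3 -m creep 'ROWS' [FORCE]. ROWS is a JSON object of lists of equal length, an entry for each row: "translation": the shift along the tool's x, y, z in mm, a list of three; "rotation": the turn, a rotation vector about the tool's x, y, z in rad, a list of three; "claw": the finger opening in mm, from 0 to 85.4. In form: {"translation": [[dx, dy, dz], ...], "rotation": [[ax, ay, az], ...], "claw": [claw, ...]}. A call has 1 to 10 rows; each row shifts and turns the commanded pose from where the row before left it, along the tool's axes as they then stand; what a row does not reach is not made up. A row lasts 1/10 s, in which the tool goes at most 50 mm and 8.59 degrees, less where a joint would pass 70% of its speed; a pose out of reach is approached as far as the arm can. A call is refused whole if a number of a shift passes 50 or a number of a turn 0.15, either way. A call with a gripper value outside its range is refused whole. The fingers move at their own pace and stop on an object; FORCE is the grip in N (left out, the last holds). Time passes only in rows, so rows that do not move let the fingers close. It gives the time, the measured TCP pose, the force and the opening at its end, in the units of the state.
- sense(): the state, without advancing time (a new reading comes with each control period).
- snapshot(name): name is "scene" or "side" or "wrist"; returns a dict with "frame" (384x512x3 uint8, red, green, blue), "intrinsics" (3x3 intrinsics, pixels), "extrinsics" (4x4, takes a point from camera to world coordinates). Camera axes: x right, y up, looking along -z (the intrinsics and any distortion apply to the point x, -y, -z); pixel columns grow to the right and rows downward; lengths in mm; the calibration is good to about 2 mm. A picture is of the moment at which its call begins. There is no depth.
- hand_in(): hands the job in, once; it reports no verdict.
The state is a dict: "time": time; "joint_pos": joint angles; "qd": joint speeds; "joint_efforts": joint torques, N m; "tool_pos": TCP position; "tcp_rot": TCP orientation; "ft_force": force on the tool from outside, world axes, zero at the start; "wrist_torque": the same for the moment, N m; "finger_gap": finger opening in mm.
Only numpy, scipy, OpenCV 4.12 (cv2) and the standard library are available. Lean on these libraries where they do the work, as an engineer would, in place of code of your own. Each camera call takes 0.05 s, during which the arm holds its last target.

## Working session

There is one attempt and no reset: what is moved stays moved. The work goes in short steps, Python scripts to look and compute and a shell command to move; the robot and the scene stay as the last step left them, time stands still between calls to the robot, and variables do not carry over. Pictures are saved under pics/ and viewed, and the job is handed in when it is done.

```bash
mkdir -p pics
python3 - <<'E'
from bench import *
import cv2,numpy as np
s=sense();print(s)
for n in ["scene","side","wrist"]:
    d=snapshot(n);cv2.imwrite(f"pics/{n}0.png",d["frame"][:,:,::-1])
    np.savez(f"pics/{n}0.npz",**d);print(n,d["intrinsics"],d["extrinsics"],[k for k in d])
E
```

```text
{'time': 0.0, 'joint_pos': array([ 6.50633031e+01,  7.51405271e+00,  8.53314018e+01, -4.04363552e-04,
        8.72610283e+01, -4.89180578e+00]), 'qd': array([-0.04504711,  0.05440696, -0.06273229, -0.02722313,  0.03237816,
       -0.0709612 ]), 'joint_efforts': array([-1.44740614e-03, -5.69427824e+01, -5.00530314e+01, -6.10944480e-04,
        1.56947278e-02,  8.41982637e-05]), 'tool_pos': array([205.35707544, 563.09362567, 193.63515355]), 'tcp_rot': array([-1.79893871e+02, -8.67786577e-03,  1.59955121e+02]), 'ft_force': array([ 0.40066092, -0.43444667,  0.4338187 ]), 'wrist_torque': array([-0.01569532, -0.05475256,  0.01002841]), 'finger_gap': 85.26035845352446}
scene [[417.42810854   0.         259.29855019]
 [  0.         417.42810854 196.09275399]
 [  0.           0.           1.        ]] [[ 7.86908882e-02 -6.50962270e-01  7.55020442e-01  1.83280552e+03]
 [ 9.96845006e-01  5.92685279e-02 -5.27946547e-02 -1.51290870e+02]
 [-1.03816219e-02  7.56792815e-01  6.53572381e-01  1.25480146e+03]
 [ 0.00000000e+00  0.00000000e+00  0.00000000e+00  1.00000000e+00]] ['frame', 'intrinsics', 'ex
[... 189 characters left out ...]
-01  2.06908763e+02]
 [-2.48868895e-01  6.28091812e-01 -7.37268573e-01 -1.23199653e+03]
 [ 1.33467450e-02  7.63370386e-01  6.45823132e-01  1.13402467e+03]
 [ 0.00000000e+00  0.00000000e+00  0.00000000e+00  1.00000000e+00]] ['frame', 'intrinsics', 'extrinsics']
wrist [[289.63695686   0.         254.285396  ]
 [  0.         289.63695686 191.2481263 ]
 [  0.           0.           1.        ]] [[ 3.43789819e-01 -8.97674893e-01 -2.75659840e-01  1.34162455e+02]
 [ 9.39045464e-01  3.28181752e-01  1.02422432e-01  5.88530245e+02]
 [-1.47551659e-03 -2.94068911e-01  9.55783081e-01  3.72181024e+02]
 [ 0.00000000e+00  0.00000000e+00  0.00000000e+00  1.00000000e+00]] ['frame', 'intrinsics', 'extrinsics']
```

View pics/scene0.png

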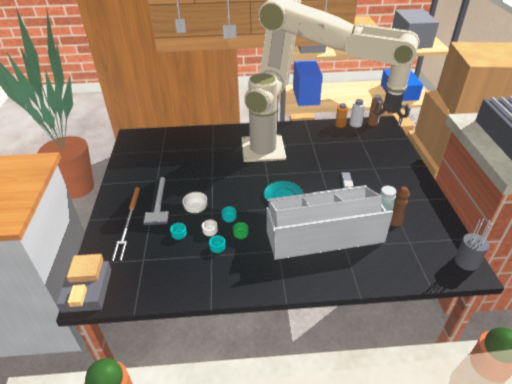

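View pics/side0.png

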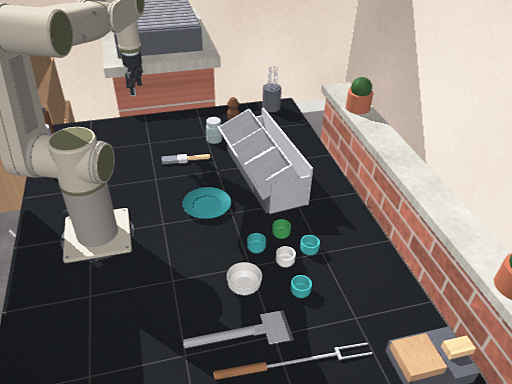

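View pics/wrist0.png

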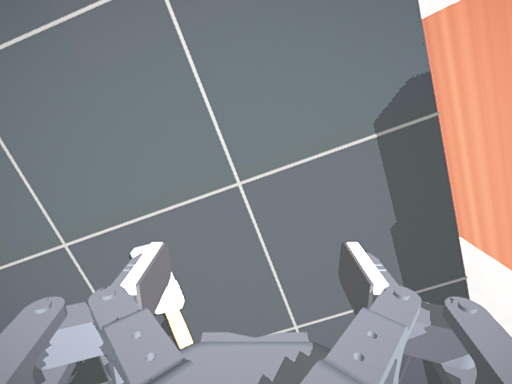

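```bash
cat > h.py <<'E'
import numpy as np,cv2
def load(n): 
    d=np.load(f"pics/{n}.npz"); return d["frame"],d["intrinsics"],d["extrinsics"]
def ray(K,E,u,v):
    d=np.array([(u-K[0,2])/K[0,0],-(v-K[1,2])/K[1,1],-1.0]); return E[:3,3],E[:3,:3]@d
def onz(K,E,u,v,z):
    o,d=ray(K,E,u,v); return o+d*(z-o[2])/d[2]
def tri(rs):
    A=np.zeros((3,3));b=np.zeros(3)
    for o,d in rs:
        d=d/np.linalg.norm(d);P=np.eye(3)-np.outer(d,d);A+=P;b+=P@o
    x=np.linalg.solve(A,b); return x,[np.linalg.norm(np.cross(x-o,d/np.linalg.norm(d))) for o,d in rs]
def proj(K,E,p):
    c=E[:3,:3].T@(np.array(p)-E[:3,3]); return np.array([K[0,2]+K[0,0]*c[0]/-c[2],K[1,2]-K[1,1]*c[1]/-c[2]])
E
python3 - <<'E'
from h import *
for n,(x0,y0,x1,y1) in {"scene0":(150,170,260,260),"side0":(215,205,330,305)}.items():
    f,K,E=load(n)
    hsv=cv2.cvtColor(f,cv2.COLOR_RGB2HSV)
    for nm,m in {"white":(hsv[...,1]<50)&(hsv[...,2]>110),"col":(hsv[...,1]>110)&(hsv[...,2]>60)}.items():
        mm=np.zeros(m.shape,np.uint8);mm[y0:y1,x0:x1]=m[y0:y1,x0:x1]
        k,l,st,c=cv2.connectedComponentsWithStats(mm)
        for i in range(1,k):
            if st[i,4]>60:
                x,y,w,h,a=st[i]; cx,cy=x+w/2-.5,y+h/2-.5
                print(n,nm,st[i],np.round(onz(K,E,cx,cy,21),0))
    cv2.imwrite(f"pics/{n}_crop.png",cv2.resize(f[y0:y1,x0:x1,::-1],None,fx=5,fy=5,interpolation=cv2.INTER_CUBIC))
f,K,E=load("scene0");cv2.imwrite("pics/bin_scene.png",cv2.resize(f[170:265,250:410,::-1],None,fx=5,fy=5,interpolation=cv2.INTER_CUBIC))
f,K,E=load("side0");cv2.imwrite("pics/bin_side.png",cv2.resize(f[95:220,205:325,::-1],None,fx=4.8,fy=4.8,interpolation=cv2.INTER_CUBIC))
E
```

```text
scene0 white [150 177  18  46 350] [ 390. -505.   21.]
scene0 white [182 192  25  21 430] [ 421. -345.   21.]
scene0 white [201 219  17  18 222] [ 588. -276.   21.]
scene0 col [221 206  16  17 225] [ 513. -193.   21.]
scene0 col [169 222  18  18 259] [ 594. -406.   21.]
scene0 col [233 222  16  18 234] [ 617. -146.   21.]
scene0 col [208 235  18  19 270] [ 684. -245.   21.]
side0 white [269 205  34   9 161] [667. -50.  21.]
side0 white [276 246  20  21 347] [ 595. -270.   21.]
side0 white [226 262  36  33 935] [ 440. -327.   21.]
side0 col [215 205  16  13 139] [442.  -7.  21.]
side0 col [272 219  19  20 316] [ 620. -144.   21.]
side0 col [247 233  20  21 337] [ 519. -191.   21.]
side0 col [300 234  20  21 345] [ 690. -238.   21.]
side0 col [290 275  22  23 417] [ 602. -399.   21.]
```

```bash
sleep 0.1
```

```text
(no output)
```

View pics/scene0_crop.png

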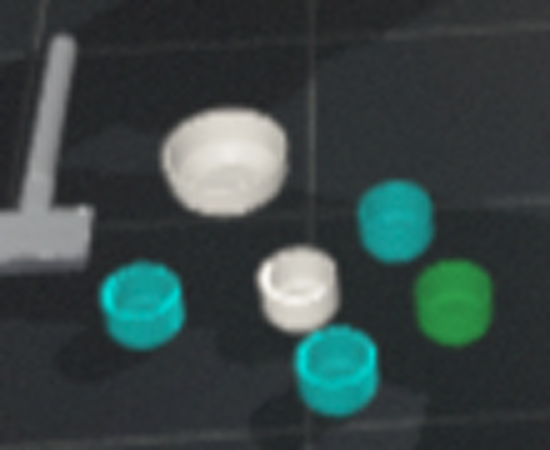

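View pics/bin_scene.png

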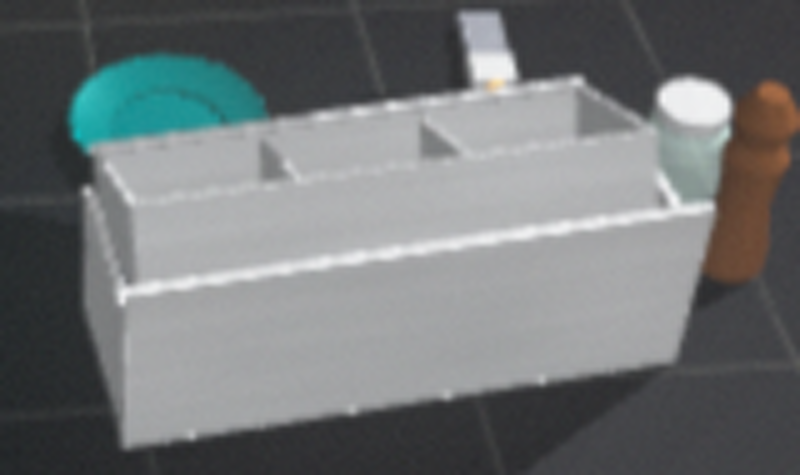

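View pics/bin_side.png

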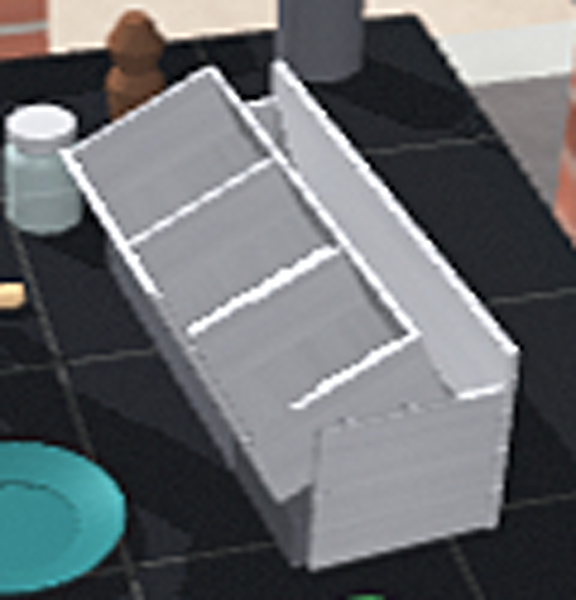

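Run:
```python
from h import *
f,K,E=load("scene0")
P=lambda u,v:(250+u/5,170+v/5)
for nm,p,z in [("TL",(122,294),170),("TR",(713,208),170),("BL",(124,447),0),("BR",(677,360),0)]:
    print(nm,onz(K,E,*P(*p),z).round(0))
f,K2,E2=load("side0")
Q=lambda u,v:(205+u/4.8,95+v/4.8)
for nm,p,z in [("TLfar",(277,65),170),("TRnear",(517,350),170),("BRnear",(500,527),0)]:
    print(nm,onz(K2,E2,*Q(*p),z).round(0))
# bin back lip corners, both views: y- and y+
for nm,a,b in [("backlip y-",(135,208),(412,335)),("backlip y+",(653,130),(210,70)),("frontlip y+",(580,80),(65,152)),("frontlip y-",(95,152),(265,425))]:
    print(nm,tri([ray(K,E,*P(*a)),ray(K2,E2,*Q(*b))]))
```

```text
TL [766. -23. 170.]
TR [715. 433. 170.]
BL [766. -19.   0.]
BR [714. 438.   0.]
TLfar [709. 422. 170.]
TRnear [766. -23. 170.]
BRnear [769. -26.   0.]
backlip y- (array([689.9292624 ,  -5.15430978, 183.64664189]), [np.float64(0.4240829721884931), np.float64(0.42408297218835217)])
backlip y+ (array([642.29464953, 404.75581489, 185.29961416]), [np.float64(2.124409707631903), np.float64(2.124409707631971)])
frontlip y+ (array([510.99654038, 392.14689593, 129.26882983]), [np.float64(2.0311008159806434), np.float64(2.0311008159805573)])
frontlip y- (array([573.8279803 , -24.78200952, 137.94483382]), [np.float64(0.9663535717387473), np.float64(0.9663535717386649)])
```

```bash
python3 -m creep '{"translation":[[-27,-16,-18],[-27,-16,-18],[-27,-16,-18],[-27,-16,-18],[-27,-16,-18],[-27,-16,-18],[-27,-16,-18],[-27,-16,-18],[-27,-16,-18],[-27,-16,-18]],"rotation":[[0,0,0],[0,0,0],[0,0,0],[0,0,0],[0,0,0],[0,0,0],[0,0,0],[0,0,0],[0,0,0],[0,0,0]],"claw":[85,85,85,85,85,85,85,85,85,85]}' 20
python3 -m creep '{"translation":[[-27,-16,-2],[-27,-16,-2],[-27,-16,-2],[-27,-16,-2],[-27,-16,-2],[-27,-16,-2],[-27,-16,-2],[-27,-16,-2],[-27,-16,-2],[-27,-16,-2]],"rotation":[[0,0,0],[0,0,0],[0,0,0],[0,0,0],[0,0,0],[0,0,0],[0,0,0],[0,0,0],[0,0,0],[0,0,0]],"claw":[85,85,85,85,85,85,85,85,85,85]}'
python3 -m creep '{"translation":[[0,0,0],[0,0,0],[0,0,0],[0,0,0],[0,0,0],[0,0,0],[0,0,0],[0,0,0]],"rotation":[[0,0,0.15],[0,0,0.15],[0,0,0.15],[0,0,0.15],[0,0,0.15],[0,0,0.15],[0,0,0.15],[0,0,0]],"claw":[85,85,85,85,85,85,85,85]}'
python3 - <<'E'
from bench import *
import cv2,numpy as np
d=snapshot("wrist");cv2.imwrite("pics/wrist1.png",d["frame"][:,:,::-1]);np.savez("pics/wrist1.npz",**d)
E
```

```text
time: 1.15
tool_pos: [405.0, 319.7, 375.2]
tcp_rot: [-180.0, -0.0, 160.0]
ft_force: [1.2, -0.0, 0.9]
finger_gap: 85.3
time: 2.15
tool_pos: [603.8, 76.9, 394.4]
tcp_rot: [-180.0, -0.0, 160.0]
ft_force: [0.4, 0.4, 0.4]
finger_gap: 85.2
time: 2.95
tool_pos: [603.1, 78.0, 394.3]
tcp_rot: [-180.0, -0.0, 99.7]
ft_force: [-0.3, 0.1, -0.4]
finger_gap: 84.9
```

```bash
sleep 0.1
```

```text
(no output)
```

View pics/wrist1.png

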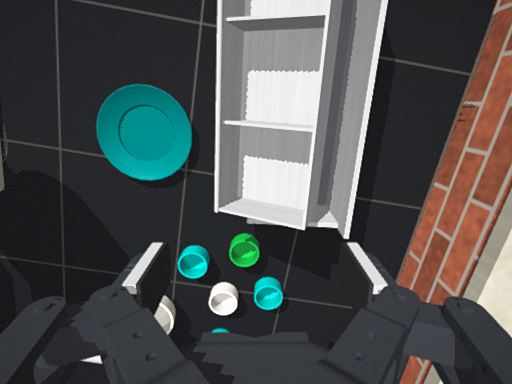

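Run:
```python
from h import *
f,K,E=load("wrist1")
cv2.imwrite("pics/w1c.png",cv2.resize(f[0:245,200:400,::-1],None,fx=2.4,fy=2.4,interpolation=cv2.INTER_CUBIC))
cv2.imwrite("pics/w1b.png",cv2.resize(f[225:340,170:300,::-1],None,fx=5,fy=5,interpolation=cv2.INTER_CUBIC))
```

```text
(no output)
```

View pics/w1c.png

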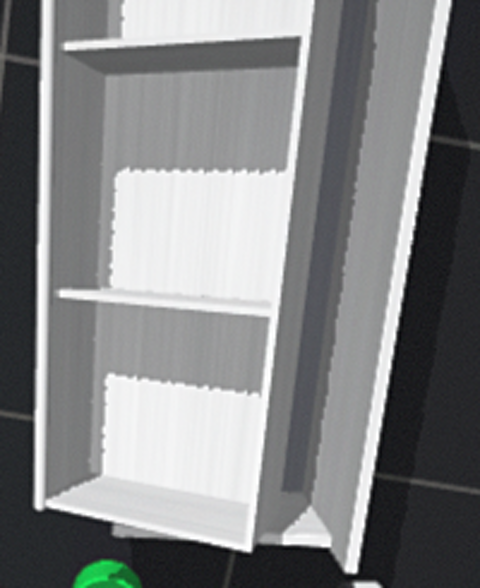

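View pics/w1b.png

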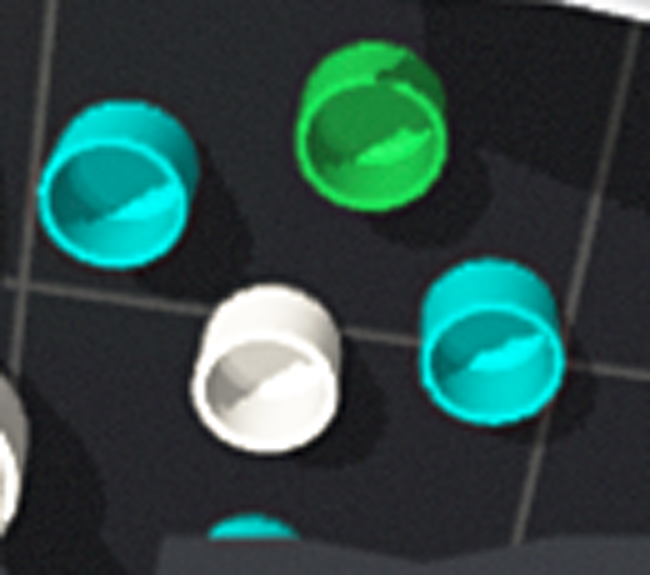

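```bash
cat > fit.py <<'E'
from h import *
from scipy.optimize import least_squares
W=lambda u,v:(200+u/2.4,v/2.4); P=lambda u,v:(250+u/5,170+v/5); Q=lambda u,v:(205+u/4.8,95+v/4.8)
cams={n:load(n)[1:] for n in ["scene0","side0","wrist1"]}
obs=[("wrist1",(0,-210,75),W(37,508)),("wrist1",(150,-210,75),W(250,551)),("wrist1",(146,-69.5,75),W(272,307)),("wrist1",(146,69.5,75),W(302,39)),
("wrist1",(6,-69.5,75),W(60,293)),("wrist1",(6,69.5,75),W(65,45)),
("scene0",(150,-210,75),P(135,208)),("scene0",(150,210,75),P(653,130)),("scene0",(0,210,75),P(580,80)),("scene0",(0,-210,75),P(95,152)),
("side0",(150,-210,75),Q(412,335)),("side0",(150,210,75),Q(210,68)),("side0",(0,210,75),Q(63,152)),
("wrist1",'pTL',W(352,572)),("scene0",'pTL',P(122,294)),("scene0",'pTR',P(713,208)),("side0",'pTR',Q(277,65)),("side0",'pTL',Q(517,350))]
def pt(x,b):
    hx,hy,yaw,t=x
    if isinstance(b,str): v=np.array([180,-230 if b=='pTL' else 230,110.])
    else: v=np.array([b[0]*np.cos(t)-b[2]*np.sin(t),b[1],b[0]*np.sin(t)+b[2]*np.cos(t)])
    c,s=np.cos(yaw),np.sin(yaw)
    return np.array([hx+c*v[0]-s*v[1],hy+s*v[0]+c*v[1],60+v[2]])
if __name__=="__main__":
    fun=lambda x:np.concatenate([proj(*cams[n],pt(x,b))-np.array(p) for n,b,p in obs])
    r=least_squares(fun,[561,187,.112,.4],loss='soft_l1')
    print(r.x,np.degrees(r.x[2:]))
    for o,e in zip(obs,r.fun.reshape(-1,2)): print(o[0],o[1],e.round(1))
    x=r.x; np.save("bin.npy",x)
    for b in [(75,0,4),(0,0,75),(0,0,0)]: print(b,pt(x,b).round(1))
    K,E=cams["wrist1"];print("bowl",onz(K,E,170+265/5,225+395/5,42))
    print("turq",onz(K,E,170+492/5,225+363/5,42),"green",onz(K,E,170+372/5,225+146/5,42),"turqL",onz(K,E,170+114/5,225+203/5,42))
E
python3 fit.py
```

```text
[5.59723302e+02 1.85172181e+02 1.11411645e-01 3.95936273e-01] [ 6.38341703 22.6854774 ]
wrist1 (0, -210, 75) [-0.4 -1.1]
wrist1 (150, -210, 75) [0.9 0.3]
wrist1 (146, -69.5, 75) [0.3 3.6]
wrist1 (146, 69.5, 75) [ 1.5 -4.9]
wrist1 (6, -69.5, 75) [-4.9  0.9]
wrist1 (6, 69.5, 75) [-4.9 -1.5]
scene0 (150, -210, 75) [-1.5 -0.3]
scene0 (150, 210, 75) [0.3 0.6]
scene0 (0, 210, 75) [-0.8 -0.1]
scene0 (0, -210, 75) [-1.1 -1.3]
side0 (150, -210, 75) [1.2 0.3]
side0 (150, 210, 75) [ 0.3 -0.6]
side0 (0, 210, 75) [-0.6 -0.1]
wrist1 pTL [1.  1.2]
scene0 pTL [-0.1 -0.4]
scene0 pTR [ 0.  -0.4]
side0 pTR [ 0.2 -1.4]
side0 pTL [-0.4  0.2]
(75, 0, 4) [627.  192.7  92.6]
(0, 0, 75) [531.  182.  129.2]
(0, 0, 0) [559.7 185.2  60. ]
bowl [ 592.08031185 -274.78086232   42.        ]
turq [ 686.6341126  -241.99310869   42.        ] green [ 619.0001654  -146.74487276   42.        ] turqL [ 517.1999941  -191.05022242   42.        ]
```

```bash
python3 -m creep '{"translation":[[0,0,0],[0,0,0],[0,0,0],[0,0,0],[0,0,0]],"rotation":[[0,0,-0.14],[0,0,-0.14],[0,0,-0.14],[0,0,-0.14],[0,0,-0.14]],"claw":[85,85,85,85,85]}'
python3 -m creep '{"translation":[[-22,-28,25],[-22,-28,25],[-22,-28,25],[-22,-28,25],[-22,-28,25],[-22,-28,25],[-22,-28,25],[-22,-28,25],[-22,-28,25],[-21,-25,25]],"rotation":[[0,0,0],[0,0,0],[0,0,0],[0,0,0],[0,0,0],[0,0,0],[0,0,0],[0,0,0],[0,0,0],[0,0,0]],"claw":[85,85,85,85,85,85,85,85,85,85]}'
python3 -m creep '{"translation":[[0,0,0],[0,0,0]],"rotation":[[0,0,0],[0,0,0]],"claw":[85,85]}'
python3 - <<'E'
from bench import *
import cv2,numpy as np
d=snapshot("wrist");cv2.imwrite("pics/wrist2.png",d["frame"][:,:,::-1]);np.savez("pics/wrist2.npz",**d)
s=sense();print(s["tool_pos"],s["tcp_rot"])
E
```

```text
time: 3.5
tool_pos: [603.2, 78.0, 394.5]
tcp_rot: [-180.0, -0.0, 140.5]
ft_force: [0.1, -0.4, 0.1]
finger_gap: 85.1
time: 4.5
tool_pos: [591.9, -276.6, 143.6]
tcp_rot: [-180.0, -0.0, 140.2]
ft_force: [0.5, 0.0, -0.6]
finger_gap: 85.2
time: 4.7
tool_pos: [591.4, -275.2, 143.3]
tcp_rot: [-180.0, -0.1, 140.0]
ft_force: [0.5, -0.5, 0.5]
finger_gap: 85.1
[ 592.42970476 -274.714795    144.8440489 ] [ 1.79978296e+02 -1.92462105e-02  1.40037378e+02]
```

View pics/wrist2.png

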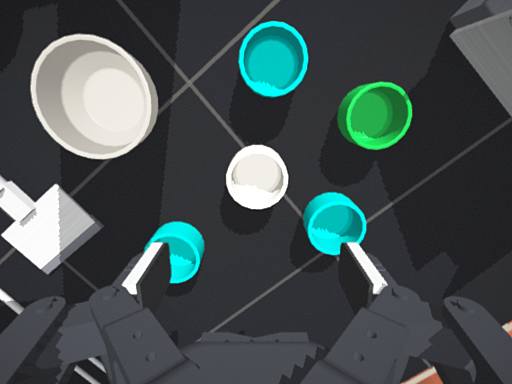

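```bash
python3 - <<'E'
from h import *
f,K,E=load("wrist2");print(onz(K,E,257,177,42))
for p in [(335,220),(273,56),(176,248)]:print(onz(K,E,*p,42))
E
python3 -m creep '{"translation":[[0,0,20],[0,0,20],[0,0,20],[0,0,20]],"rotation":[[0,0,0],[0,0,0],[0,0,0],[0,0,0]],"claw":[76,76,76,76]}'
```

```text
[ 589.25224633 -271.17721865   42.        ]
[ 676.96842098 -238.5586703    42.        ]
[ 513.76835688 -189.61810593   42.        ]
[ 593.53948005 -388.26683706   42.        ]
time: 5.15
tool_pos: [594.0, -273.9, 66.2]
tcp_rot: [179.9, 0.2, 140.1]
ft_force: [-0.5, -0.2, 1.5]
finger_gap: 75.9
```

```bash
python3 -m creep '{"translation":[[1,0,10],[1,0,10],[0,0,10],[0,0,10],[0,0,8],[0,0,6],[0,0,0],[0,0,0]],"rotation":[[0,0,0],[0,0,0],[0,0,0],[0,0,0],[0,0,0],[0,0,0],[0,0,0],[0,0,0]],"claw":[76,76,76,76,76,76,76,76]}'
python3 - <<'E'
from bench import *
import cv2,numpy as np
d=snapshot("wrist");cv2.imwrite("pics/wrist3.png",d["frame"][:,:,::-1]);np.savez("pics/wrist3.npz",**d)
E
```

```text
time: 5.95
tool_pos: [590.9, -273.8, 10.8]
tcp_rot: [180.0, 0.0, 139.9]
ft_force: [0.8, -0.4, 0.3]
finger_gap: 76.0
```

View pics/wrist3.png

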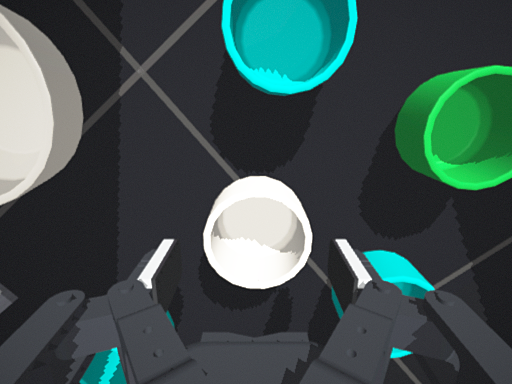

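Run:
```python
from h import *
f,K,E=load("wrist3");p=onz(K,E,258,236,42);print(p)
d=p[:2]-np.array([590.9,-273.8]);a=np.radians(140);print(d@[np.cos(a),np.sin(a)],d@[np.sin(a),-np.cos(a)])
print(proj(K,E,[590.9,-273.8,42]),proj(K,E,[590.9,-273.8,10.8]))
```

```text
[ 588.6264927  -270.48202833   42.        ]
3.8743587172003235 1.0803314389076775
[256.07254907 242.27763382] [255.80652703 220.57978746]
```

```bash
python3 -m creep '{"translation":[[3,1,0],[0,0,0],[0,0,0],[0,0,0],[0,0,0],[0,0,0],[0,0,0],[0,0,0]],"rotation":[[0,0,0],[0,0,0],[0,0,0],[0,0,0],[0,0,0],[0,0,0],[0,0,0],[0,0,0]],"claw":[76,72,69,67,65,63,61,60]}' 20
python3 -m creep '{"translation":[[0,0,0],[0,0,0],[0,0,0]],"rotation":[[0,0,0],[0,0,0],[0,0,0]],"claw":[58,56,56]}'
```

```text
time: 6.8
tool_pos: [589.2, -271.0, 10.7]
tcp_rot: [180.0, 0.0, 139.9]
ft_force: [1.0, 0.4, 0.6]
finger_gap: 60.2
time: 7.1
tool_pos: [589.2, -271.0, 10.7]
tcp_rot: [-180.0, -0.0, 139.9]
ft_force: [0.2, 1.0, -0.3]
finger_gap: 55.8
```

Run:
```python
from bench import *
import cv2,numpy as np
d=snapshot("wrist");cv2.imwrite("pics/wrist4.png",d["frame"][:,:,::-1]);np.savez("pics/wrist4.npz",**d)
d=snapshot("side");cv2.imwrite("pics/side4.png",cv2.resize(d["frame"][200:310,210:340,::-1],None,fx=4,fy=4))
```

```text
(no output)
```

View pics/wrist4.png

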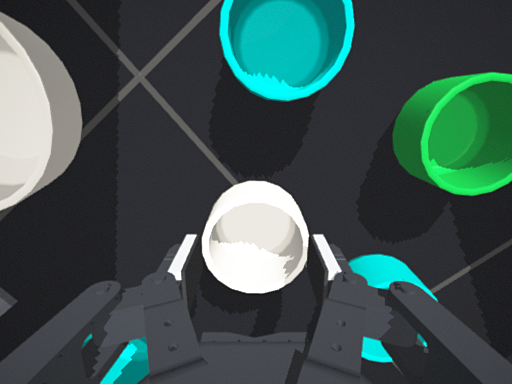

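View pics/side4.png

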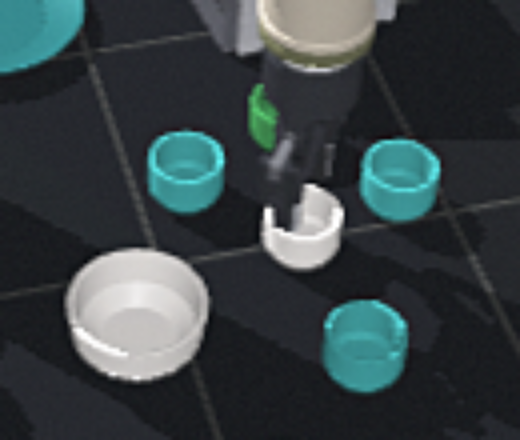

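Run:
```python
from h import *
for n,T,g in [("wrist4",[589.2,-271,10.7],28),("wrist3",[590.9,-273.8,10.8],38)]:
    f,K,E=load(n);a=np.radians(140);X=np.array([np.cos(a),np.sin(a),0]);Y=np.array([np.sin(a),-np.cos(a),0]);T=np.array(T)
    for z in [0,19,40,60]:
        print(n,z,[proj(K,E,T+sx*X+sy*Y+[0,0,z]).round(0).tolist() for sx in(-11,11) for sy in(-g,g)])
    print([proj(K,E,T+[0,0,z]).round(0).tolist() for z in (0,19)])
f,K,E=load("wrist4");cv2.imwrite("pics/w4c.png",cv2.resize(f[160:370,140:380,::-1],None,fx=2.8,fy=2.8,interpolation=cv2.INTER_CUBIC))
```

```text
wrist4 0 [[214.0, 236.0], [297.0, 236.0], [213.0, 205.0], [299.0, 205.0]]
wrist4 19 [[210.0, 249.0], [302.0, 249.0], [209.0, 216.0], [303.0, 216.0]]
wrist4 40 [[205.0, 268.0], [308.0, 268.0], [203.0, 231.0], [310.0, 231.0]]
wrist4 60 [[198.0, 291.0], [315.0, 291.0], [195.0, 250.0], [318.0, 250.0]]
[[256.0, 221.0], [256.0, 233.0]]
wrist3 0 [[200.0, 236.0], [312.0, 235.0], [198.0, 205.0], [314.0, 205.0]]
wrist3 19 [[194.0, 249.0], [318.0, 249.0], [192.0, 216.0], [320.0, 216.0]]
wrist3 40 [[186.0, 268.0], [326.0, 268.0], [183.0, 231.0], [329.0, 231.0]]
wrist3 60 [[177.0, 291.0], [336.0, 291.0], [173.0, 250.0], [340.0, 249.0]]
[[256.0, 221.0], [256.0, 233.0]]
```

View pics/w4c.png

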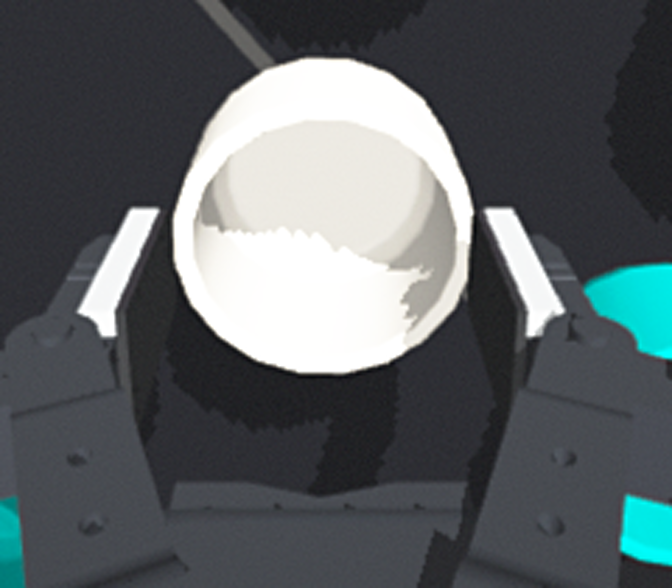

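```bash
python3 -m creep '{"translation":[[0,0,0],[0,0,0],[0,0,0],[0,0,0],[0,0,0],[0,0,0]],"rotation":[[0,0,0],[0,0,0],[0,0,0],[0,0,0],[0,0,0],[0,0,0]],"claw":[54,53,52,51,50,50]}' 20
python3 - <<'E'
from bench import *
import cv2,numpy as np
print(sense()["finger_gap"],sense()["ft_force"])
d=snapshot("wrist");f=d["frame"];cv2.imwrite("pics/w5c.png",cv2.resize(f[160:370,140:380,::-1],None,fx=2.8,fy=2.8,interpolation=cv2.INTER_CUBIC))
E
```

```text
time: 7.8
tool_pos: [589.2, -271.0, 10.7]
tcp_rot: [-180.0, -0.0, 139.9]
ft_force: [-0.0, 0.5, -0.1]
finger_gap: 50.1
50.072124308027064 [-0.01260161  0.48758532 -0.06613956]
```

View pics/w5c.png

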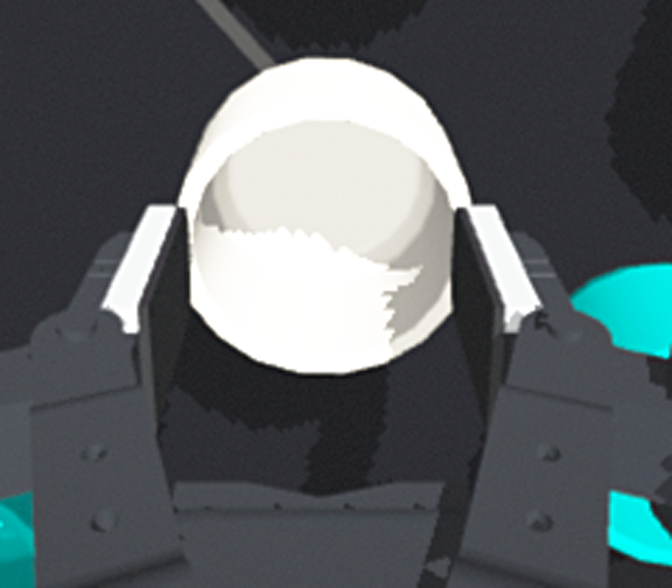

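Run:
```python
from bench import *
from h import *
for n,(x0,y0,x1,y1) in {"side":(255,205,325,285),"scene":(180,180,250,260)}.items():
    d=snapshot(n);f,K,E=d["frame"],d["intrinsics"],d["extrinsics"]
    im=cv2.resize(f[y0:y1,x0:x1,::-1],None,fx=7,fy=7,interpolation=cv2.INTER_CUBIC)
    a=np.radians(140);Y=np.array([np.sin(a),-np.cos(a),0]);T=np.array([589.2,-271,10.7])
    for s in(-25,25):
        for z,c in((0,(0,0,255)),(19,(0,255,255)),(40,(255,0,255))):
            p=proj(K,E,T+s*Y+[0,0,z]);q=((p-[x0,y0]+.5)*7).astype(int);cv2.circle(im,tuple(map(int,q)),4,c,-1)
    cv2.imwrite(f"pics/{n}5.png",im)
```

```text
(no output)
```

View pics/side5.png

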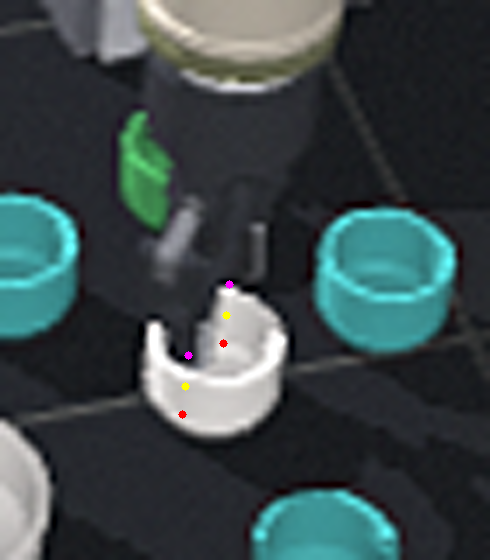

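View pics/scene5.png

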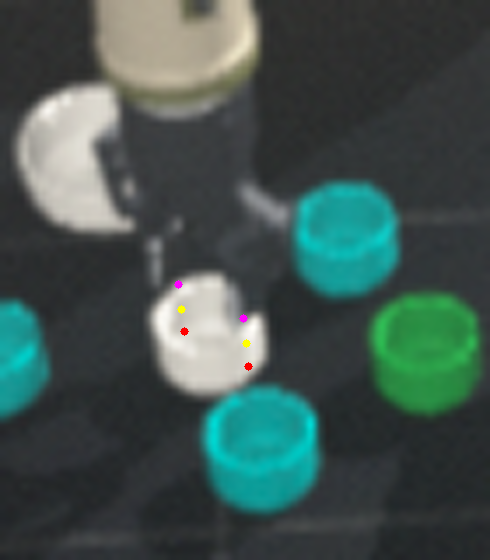

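```bash
python3 -m creep '{"translation":[[0,0,0],[0,0,0],[0,0,0],[0,0,0],[0,0,0],[0,0,0],[0,0,4],[0,0,4],[0,0,0]],"rotation":[[0,0,0],[0,0,0],[0,0,0],[0,0,0],[0,0,0],[0,0,0],[0,0,0],[0,0,0],[0,0,0]],"claw":[60,70,76,76,76,76,76,76,76]}' 20
python3 - <<'E'
from bench import *
from h import *
s=sense();print(s["tool_pos"],s["finger_gap"],s["ft_force"])
d=snapshot("wrist");f=d["frame"];cv2.imwrite("pics/w6c.png",cv2.resize(f[160:370,120:400,::-1],None,fx=2.8,fy=2.8,interpolation=cv2.INTER_CUBIC))
d=snapshot("side");f=d["frame"];cv2.imwrite("pics/s6c.png",cv2.resize(f[195:285,245:335,::-1],None,fx=6.5,fy=6.5,interpolation=cv2.INTER_CUBIC))
E
```

```text
time: 8.85
tool_pos: [588.4, -270.6, 1.5]
tcp_rot: [-180.0, -0.1, 139.9]
ft_force: [0.2, 0.2, 0.2]
finger_gap: 76.2
[ 588.44523652 -270.56124744    1.50610069] 76.21386515637599 [0.18405212 0.17445139 0.24580147]
```

View pics/w6c.png

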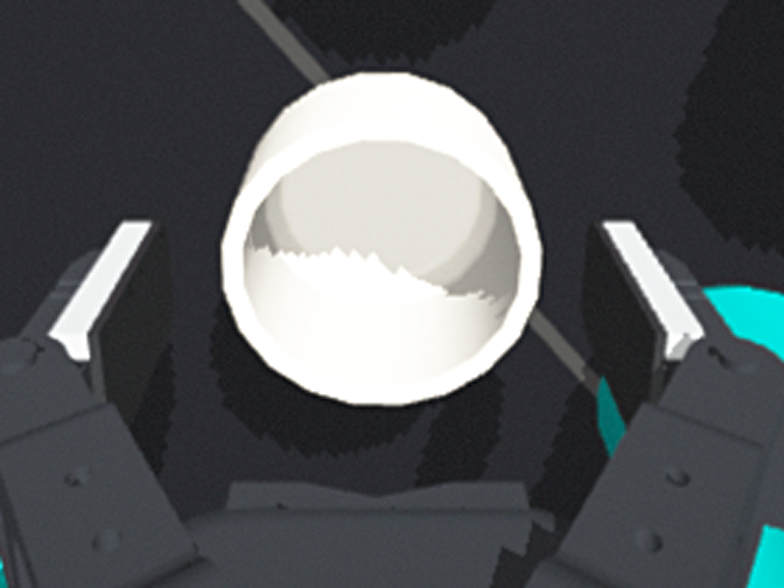

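View pics/s6c.png

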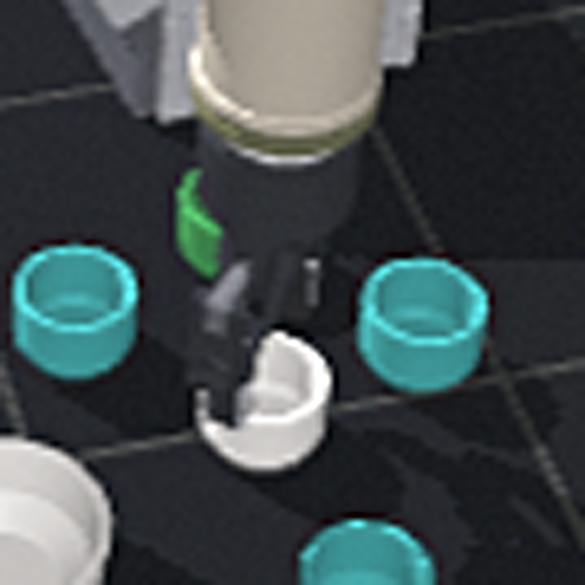

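```bash
python3 -m creep '{"translation":[[0,0,4],[0,0,4],[0,0,4],[0,0,0]],"rotation":[[0,0,0],[0,0,0],[0,0,0],[0,0,0]],"claw":[76,76,76,76]}' 20
python3 - <<'E'
from bench import *
from h import *
s=sense();T=s["tool_pos"];print(T,s["finger_gap"],s["ft_force"])
d=snapshot("wrist");f=d["frame"];cv2.imwrite("pics/w7c.png",cv2.resize(f[160:370,120:400,::-1],None,fx=2.8,fy=2.8,interpolation=cv2.INTER_CUBIC))
K,E=d["intrinsics"],d["extrinsics"]
m=((f.min(2)>150)).astype(np.uint8);m[:, :150]=0;m[:,360:]=0
k,l,st,c=cv2.connectedComponentsWithStats(m);print(st[st[:,4]>500])
for z in (38,42,46):
  print(proj(K,E,[T[0],T[1],z]))
E
```

```text
time: 9.35
tool_pos: [588.5, -270.6, -10.4]
tcp_rot: [-180.0, -0.1, 139.9]
ft_force: [-1.0, -0.4, 0.5]
finger_gap: 76.2
[ 588.50151014 -270.59293379  -10.41177146] 76.16415909450156 [-0.99953422 -0.38953778  0.47564843]
[[     0      0    512    384 184232]
 [   195    192    123    127  11598]]
[256.25364364 257.83341778]
[256.30208496 261.99810933]
[256.3531969  266.39240495]
```

View pics/w7c.png

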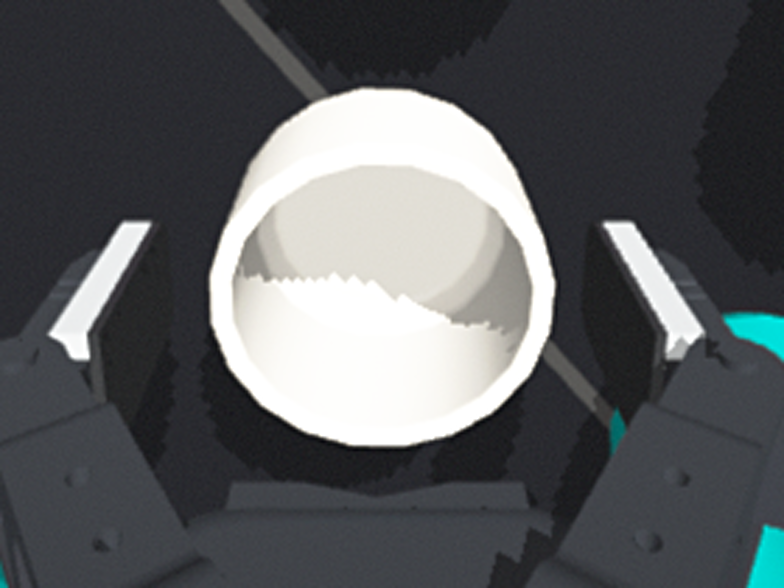

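```bash
python3 -m creep '{"translation":[[0,0,4],[0,0,4],[0,0,4],[0,0,4],[0,0,2],[0,0,0]],"rotation":[[0,0,0],[0,0,0],[0,0,0],[0,0,0],[0,0,0],[0,0,0]],"claw":[76,76,76,76,76,76]}' 20
python3 - <<'E'
from bench import *
from h import *
s=sense();T=s["tool_pos"];print(T,s["finger_gap"],s["ft_force"])
d=snapshot("wrist");f=d["frame"];cv2.imwrite("pics/w8c.png",cv2.resize(f[160:370,120:400,::-1],None,fx=2.8,fy=2.8,interpolation=cv2.INTER_CUBIC))
d=snapshot("side");f=d["frame"];cv2.imwrite("pics/s8c.png",cv2.resize(f[195:285,245:335,::-1],None,fx=6.5,fy=6.5,interpolation=cv2.INTER_CUBIC))
E
```

```text
time: 10.0
tool_pos: [588.8, -270.8, -27.9]
tcp_rot: [-180.0, -0.1, 139.9]
ft_force: [-0.2, -0.5, 0.4]
finger_gap: 76.2
[ 588.757783   -270.78337252  -27.94870262] 76.16150867704593 [-0.15867011 -0.47035704  0.38290957]
```

View pics/w8c.png

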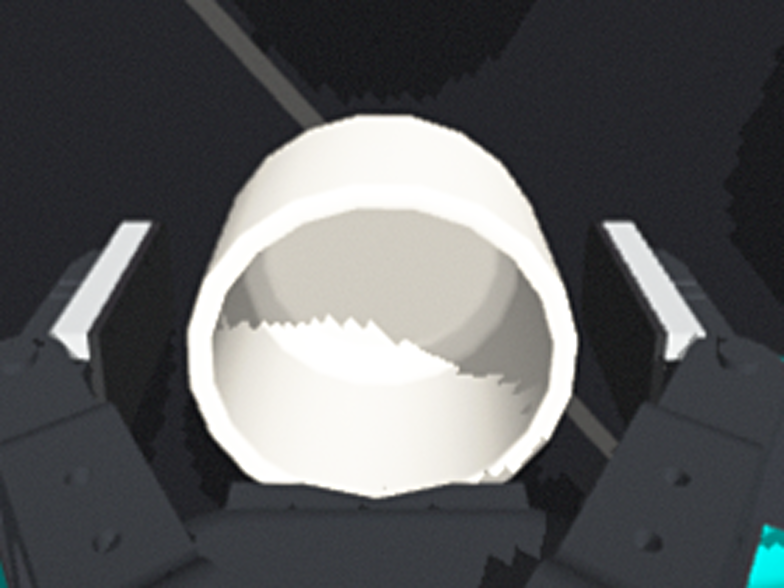

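View pics/s8c.png

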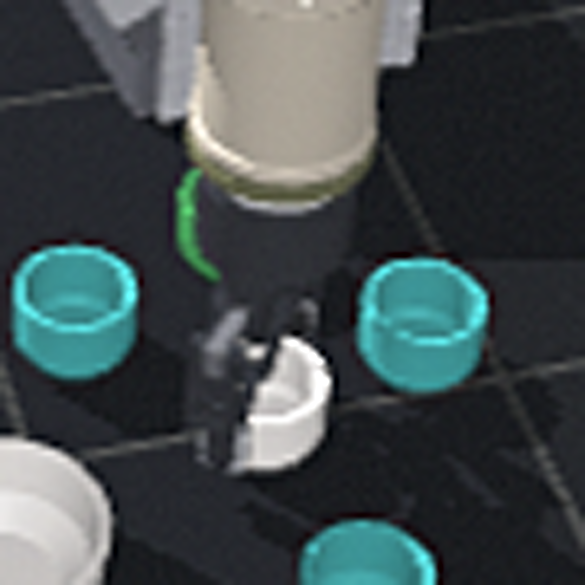

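```bash
python3 -m creep '{"translation":[[0,0,0],[0,0,0],[0,0,0],[0,0,0],[0,0,0],[0,0,0],[0,0,0],[0,0,0],[0,0,0],[0,0,0]],"rotation":[[0,0,0],[0,0,0],[0,0,0],[0,0,0],[0,0,0],[0,0,0],[0,0,0],[0,0,0],[0,0,0],[0,0,0]],"claw":[72,69,67,65,63,62,61,60,59,58]}' 20
python3 -m creep '{"translation":[[0,0,0],[0,0,0],[0,0,0]],"rotation":[[0,0,0],[0,0,0],[0,0,0]],"claw":[56,56,56]}'
```

```text
time: 11.1
tool_pos: [589.4, -271.0, -26.9]
tcp_rot: [180.0, 0.0, 139.9]
ft_force: [-1.4, 1.8, 5.4]
finger_gap: 61.8
time: 11.4
tool_pos: [589.5, -271.0, -26.9]
tcp_rot: [180.0, 0.0, 139.9]
ft_force: [-0.5, 2.6, 6.3]
finger_gap: 61.4
```

```bash
python3 -m creep '{"translation":[[0,0,-2],[0,0,-4],[0,0,-8],[0,0,-15],[0,0,-20],[0,0,-20],[0,0,-15],[0,0,0]],"rotation":[[0,0,0],[0,0,0],[0,0,0],[0,0,0],[0,0,0],[0,0,0],[0,0,0],[0,0,0]],"claw":[56,56,56,56,56,56,56,56]}' 20
python3 - <<'E'
from bench import *
from h import *
s=sense();T=s["tool_pos"];print(T,s["finger_gap"],s["ft_force"])
d=snapshot("wrist");f=d["frame"];cv2.imwrite("pics/w9.png",f[:,:,::-1])
d=snapshot("side");f=d["frame"];cv2.imwrite("pics/s9c.png",cv2.resize(f[165:285,235:335,::-1],None,fx=5,fy=5,interpolation=cv2.INTER_CUBIC))
E
```

```text
time: 12.2
tool_pos: [591.5, -272.3, 60.9]
tcp_rot: [179.9, 0.4, 139.9]
ft_force: [0.5, -1.1, -0.8]
finger_gap: 61.4
[ 591.48648928 -272.27068211   60.92965912] 61.435358710358514 [ 0.46737618 -1.13255489 -0.84768429]
```

View pics/w9.png

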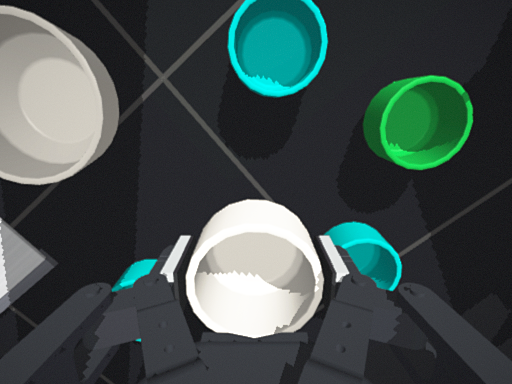

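View pics/s9c.png

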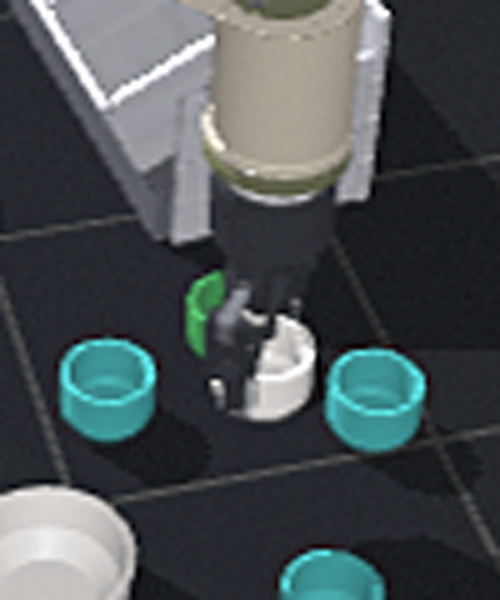

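```bash
cat > plan.py <<'E'
from h import *
from bench import sense
from scipy.spatial.transform import Rotation as R
hx,hy,psi,t=np.load("bin.npy")
H=np.array([hx,hy,60.]);c,s=np.cos(psi),np.sin(psi);xh=np.array([c,s,0]);by=np.array([-s,c,0]);zh=np.array([0,0,1.])
bx=np.cos(t)*xh+np.sin(t)*zh;bz=-np.sin(t)*xh+np.cos(t)*zh
RT=np.column_stack([-bx,by,-bz])
def T(x,y,h,off=27): return H+x*bx+y*by+(h-off)*bz
def cur():
    st=sense();return st["tool_pos"],R.from_euler("xyz",st["tcp_rot"],degrees=True).as_matrix(),st
def shift(p): 
    P,Rm,_=cur();return Rm.T@(np.array(p)-P)
def binco(p): d=np.array(p)-H; return np.array([d@bx,d@by,d@bz])
E
python3 - <<'E'
from plan import *
P,Rm,_=cur()
p=T(50,0,130);print("target",p,R.from_matrix(RT).as_euler("xyz",degrees=True))
print("rotvec",R.from_matrix(Rm.T@RT).as_rotvec())
print("shift",shift(p))
E
```

```text
target [566.09113316 185.88458192 174.3151049 ] [-180.           22.6854774  -173.61658297]
rotvec [-0.16077959 -0.37285078 -0.80030201]
shift [ 312.11343381  334.5753222  -117.42528128]
```

```bash
python3 -m creep '{"translation":[[0,0,-15],[0,0,-30],[0,0,-30],[0,0,-30],[0,0,-30],[8,9,-25],[16,17,-15],[25,27,-5],[28,30,0],[28,30,0]],"rotation":[[0,0,0],[0,0,0],[0,0,0],[0,0,0],[0,0,0],[0,0,0],[0,0,0],[0,0,0],[0,0,0],[0,0,0]],"claw":[56,56,56,56,56,56,56,56,56,56]}' 20
python3 -m creep '{"translation":[[28,30,0],[28,30,0],[28,30,0],[28,30,0],[28,30,0],[28,30,0],[20,22,0],[13,14,0],[6,6,0],[0,0,0]],"rotation":[[0,0,0],[0,0,0],[0,0,0],[0,0,0],[0,0,0],[0,0,0],[0,0,0],[0,0,0],[0,0,0],[0,0,0]],"claw":[56,56,56,56,56,56,56,56,56,56]}'
python3 -m creep '{"translation":[[0,0,0],[0,0,0],[0,0,0],[0,0,0],[0,0,0],[0,0,0],[0,0,0],[0,0,0],[0,0,0],[0,0,0]],"rotation":[[-0.02,-0.047,-0.1],[-0.02,-0.047,-0.1],[-0.02,-0.047,-0.1],[-0.02,-0.047,-0.1],[-0.02,-0.047,-0.1],[-0.02,-0.047,-0.1],[-0.02,-0.047,-0.1],[-0.02,-0.047,-0.1],[0,0,0],[0,0,0]],"claw":[56,56,56,56,56,56,56,56,56,56]}'
python3 - <<'E'
from plan import *
P,Rm,s=cur()
p=T(50,0,130);print(P,s["tcp_rot"],s["finger_gap"],s["ft_force"])
print("rotvec",R.from_matrix(Rm.T@RT).as_rotvec())
print("shift",shift(p))
from bench import *
d=snapshot("wrist");f=d["frame"];cv2.imwrite("pics/w10.png",f[:,:,::-1]);np.savez("pics/w10.npz",**d)
E
```

```text
time: 13.3
tool_pos: [581.1, -115.7, 236.9]
tcp_rot: [-180.0, -0.0, 139.9]
ft_force: [0.4, 0.2, -1.6]
finger_gap: 61.6
time: 14.3
tool_pos: [565.8, 186.9, 236.4]
tcp_rot: [-180.0, -0.0, 140.0]
ft_force: [-1.0, -0.4, -1.5]
finger_gap: 61.8
time: 15.3
tool_pos: [566.2, 184.9, 236.8]
tcp_rot: [-179.9, 22.7, -173.9]
ft_force: [-0.0, -0.1, -0.3]
finger_gap: 61.4
[566.18480392 184.94181487 236.83822622] [-179.94984145   22.72995453 -173.88047948] 61.35097143149912 [-0.01990932 -0.10795118 -0.3183126 ]
rotvec [-0.00265343  0.00077441 -0.00424918]
shift [24.15140971  0.99786638 57.66933289]
```

View pics/w10.png

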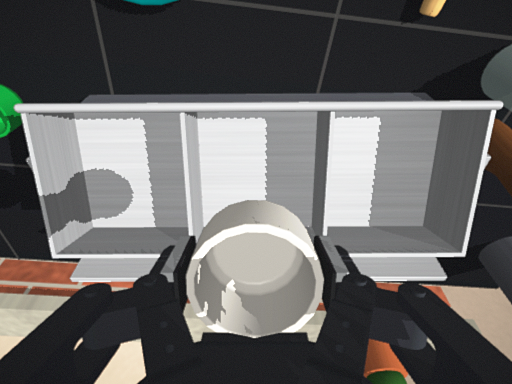

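```bash
python3 - <<'E'
from plan import *
f,K,E=load("w10")
w=lambda x,y,z:proj(K,E,H+x*bx+y*by+z*bz).round(1)
for q in [(0,-210,75),(0,210,75),(0,0,75),(8,-69.5,75),(8,69.5,75),(8,69.5,71),(146,-69.5,75),(146,69.5,75),(150,-210,75),(150,210,75),(4,0,0),(4,0,4),(146,0,4)]: print(q,w(*q))
E
python3 -c "
import cv2;f=cv2.imread('pics/w10.png');cv2.imwrite('pics/w10c.png',cv2.resize(f[90:280,130:400],None,fx=2.8,fy=2.8,interpolation=cv2.INTER_CUBIC))"
```

```text
(0, -210, 75) [ 16.6 105.8]
(0, 210, 75) [497. 103.]
(0, 0, 75) [256.  104.4]
(8, -69.5, 75) [177.4 114.4]
(8, 69.5, 75) [334.9 113.5]
(8, 69.5, 71) [333.7 113.3]
(146, -69.5, 75) [188.7 253.7]
(146, 69.5, 75) [324.5 253.1]
(150, -210, 75) [ 52.7 257.6]
(150, 210, 75) [461.6 256.1]
(4, 0, 0) [255.8 107.6]
(4, 0, 4) [255.8 107.6]
(146, 0, 4) [256.3 225.2]
```

View pics/w10c.png

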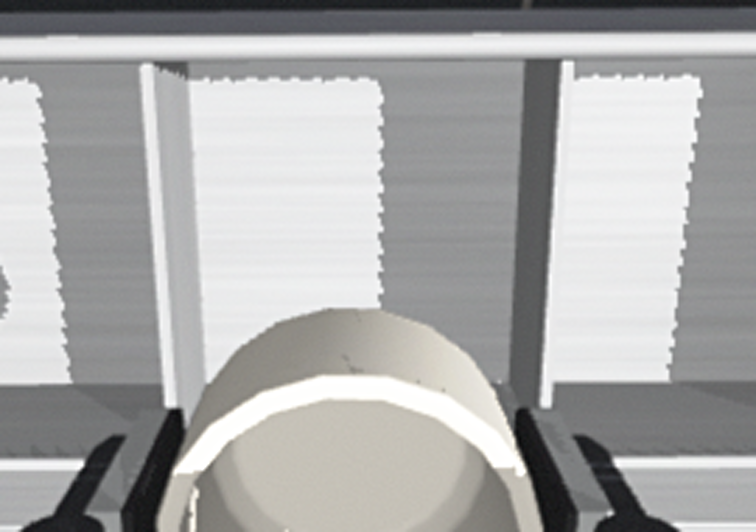

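```bash
python3 -m creep '{"translation":[[7,0,10],[7,1,15],[6,0,15],[6,0,15],[0,0,10],[0,0,10],[0,0,10],[0,0,10],[0,0,5],[0,0,0]],"rotation":[[0,0,0],[0,0,0],[0,0,0],[0,0,0],[0,0,0],[0,0,0],[0,0,0],[0,0,0],[0,0,0],[0,0,0]],"claw":[56,56,56,56,56,56,56,56,56,56]}' 20
python3 - <<'E'
from plan import *
P,Rm,s=cur()
print(P,s["finger_gap"],s["ft_force"])
print("bin coords of bowl bottom",binco(P-Rm[:,2]*27), "rotvec",R.from_matrix(Rm.T@RT).as_rotvec())
from bench import *
d=snapshot("wrist");f=d["frame"];cv2.imwrite("pics/w11.png",f[:,:,::-1]);np.savez("pics/w11.npz",**d)
d=snapshot("side");f=d["frame"];cv2.imwrite("pics/s11.png",cv2.resize(f[70:220,190:330,::-1],None,fx=4,fy=4,interpolation=cv2.INTER_CUBIC))
E
```

```text
time: 16.35
tool_pos: [580.6, 188.6, 133.3]
tcp_rot: [-179.9, 22.7, -173.6]
ft_force: [-0.1, -0.1, -1.1]
finger_gap: 61.3
[580.58826771 188.56372575 133.31888785] 61.26282913770642 [-0.0704342  -0.05040658 -1.07685871]
bin coords of bowl bottom [47.75154813  1.09444403 86.50402573] rotvec [-0.00161928  0.00017887 -0.00012998]
```

View pics/w11.png

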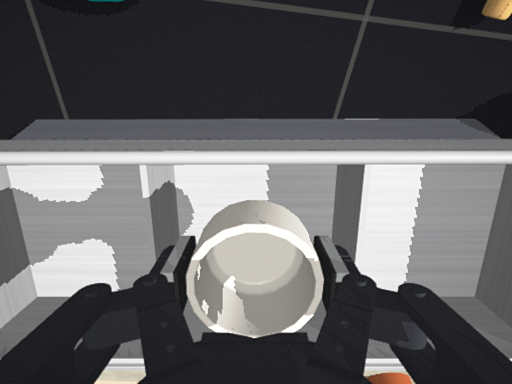

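View pics/s11.png

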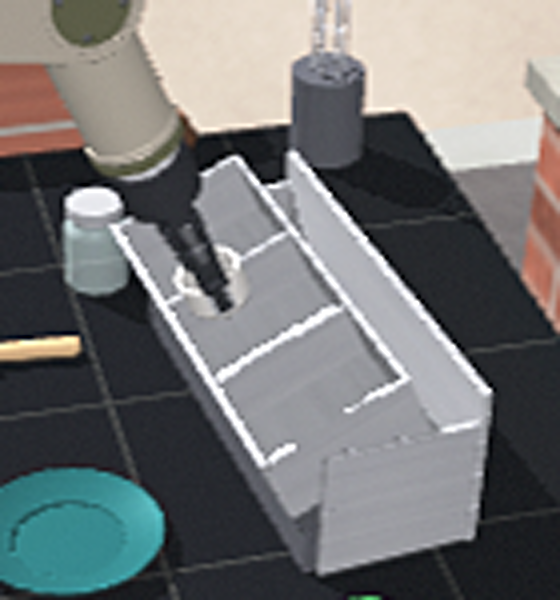

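```bash
python3 -m creep '{"translation":[[0,-1,8],[0,0,10],[0,0,10],[0,0,10],[0,0,10],[0,0,8],[0,0,6],[0,0,4],[0,0,3],[0,0,0]],"rotation":[[0,0,0],[0,0,0],[0,0,0],[0,0,0],[0,0,0],[0,0,0],[0,0,0],[0,0,0],[0,0,0],[0,0,0]],"claw":[56,56,56,56,56,56,56,56,56,56]}' 20
python3 - <<'E'
from plan import *
P,Rm,s=cur()
print(P,s["finger_gap"],s["ft_force"])
print("bin coords of bowl bottom",binco(P-Rm[:,2]*27), "rotvec",R.from_matrix(Rm.T@RT).as_rotvec())
from bench import *
d=snapshot("wrist");f=d["frame"];cv2.imwrite("pics/w12.png",f[:,:,::-1]);np.savez("pics/w12.npz",**d)
E
```

```text
time: 17.45
tool_pos: [607.5, 190.6, 70.5]
tcp_rot: [-179.9, 22.8, -173.6]
ft_force: [-0.0, 0.1, -0.9]
finger_gap: 61.6
[607.48121926 190.61404277  70.53125602] 61.630058638009146 [-0.00921664  0.14159165 -0.93676779]
bin coords of bowl bottom [48.37164373  0.13565945 18.17841094] rotvec [-1.38242873e-03  1.41391423e-03  6.34408422e-05]
```

View pics/w12.png

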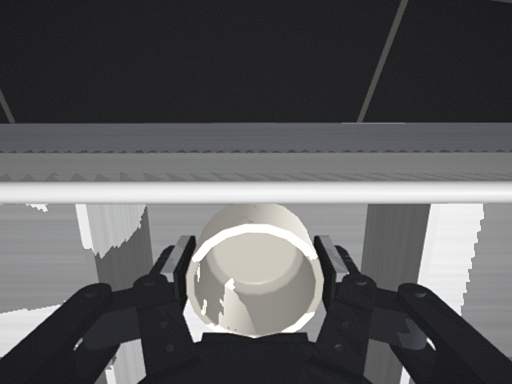

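```bash
cat > chk.py <<'E'
from plan import *
P,Rm,s=cur()
print("h",binco(P-Rm[:,2]*27).round(2),"gap",round(s["finger_gap"],2),"F",s["ft_force"].round(2),"F.bz",round(float(s["ft_force"]@bz),2),"F.bx",round(float(s["ft_force"]@bx),2),"M",s["wrist_torque"].round(2))
E
python3 -m creep '{"translation":[[1,0,3],[1,0,3],[1,0,2],[0,0,2],[0,0,0]],"rotation":[[0,0,0],[0,0,0],[0,0,0],[0,0,0],[0,0,0]],"claw":[56,56,56,56,56]}' 20; python3 chk.py
python3 -m creep '{"translation":[[0,0,1],[0,0,1],[0,0,0]],"rotation":[[0,0,0],[0,0,0],[0,0,0]],"claw":[56,56,56]}' 20; python3 chk.py
```

```text
time: 18.0
tool_pos: [608.4, 190.6, 59.9]
tcp_rot: [-179.9, 22.7, -173.6]
ft_force: [-0.1, -0.6, -2.1]
finger_gap: 61.7
h [45.12  0.07  8.06] gap 61.65 F [-0.09 -0.56 -2.13] F.bz -1.91 F.bx -0.96 M [-0.06  0.31 -0.05]
time: 18.3
tool_pos: [609.4, 190.8, 58.5]
tcp_rot: [-179.9, 22.8, -173.6]
ft_force: [0.5, -0.5, -1.5]
finger_gap: 61.5
h [45.52  0.12  6.34] gap 61.5 F [ 0.48 -0.54 -1.5 ] F.bz -1.54 F.bx -0.19 M [-0.07  0.27 -0.  ]
```

```bash
for i in 1 2; do python3 -m creep '{"translation":[[0,0,1],[0,0,0]],"rotation":[[0,0,0],[0,0,0]],"claw":[56,56]}' 20 >/dev/null; python3 chk.py; done
```

```text
h [45.48  0.09  5.35] gap 61.74 F [-0.43  0.65 -1.02] F.bz -0.8 F.bx -0.72 M [-0.02  0.28  0.02]
h [45.53  0.15  4.59] gap 61.58 F [-3.46 -0.16  3.13] F.bz 4.22 F.bx -1.98 M [-0.06  0.54  0.03]
```

```bash
python3 -m creep '{"translation":[[0,0,0],[0,0,0],[0,0,0],[0,0,0],[0,0,0],[0,0,0],[0,0,0],[0,0,0]],"rotation":[[0,0,0],[0,0,0],[0,0,0],[0,0,0],[0,0,0],[0,0,0],[0,0,0],[0,0,0]],"claw":[61,62,63,64,66,69,72,75]}' 20; python3 chk.py
python3 - <<'E'
from bench import *
from h import *
d=snapshot("wrist");f=d["frame"];cv2.imwrite("pics/w13.png",f[:,:,::-1]);np.savez("pics/w13.npz",**d)
E
```

```text
time: 19.5
tool_pos: [610.2, 190.9, 56.8]
tcp_rot: [-179.9, 22.8, -173.6]
ft_force: [-0.3, 0.8, 0.0]
finger_gap: 75.1
h [45.58  0.13  4.44] gap 75.1 F [-0.29  0.84  0.  ] F.bz 0.08 F.bx -0.18 M [-0.06  0.16 -0.02]
```

View pics/w13.png

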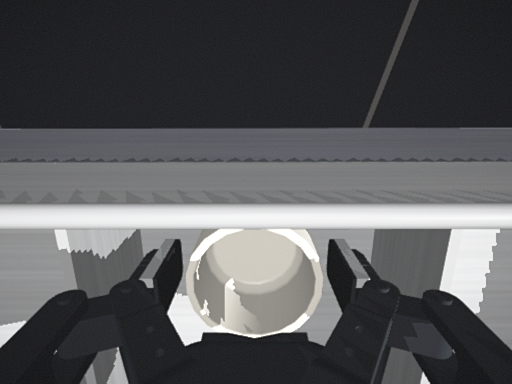

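```bash
python3 -m creep '{"translation":[[0,0,-2],[0,0,-4],[0,0,-8],[0,0,-12],[0,0,-15],[0,0,-18],[0,0,-18],[0,0,-18],[0,0,-15],[0,0,0]],"rotation":[[0,0,0],[0,0,0],[0,0,0],[0,0,0],[0,0,0],[0,0,0],[0,0,0],[0,0,0],[0,0,0],[0,0,0]],"claw":[75,75,75,75,75,75,75,75,75,75]}' 20
python3 - <<'E'
from plan import *
from bench import *
P,Rm,s=cur();print(P,s["ft_force"])
R2=np.column_stack([-xh,by,-zh]);print("rotvec to vertical",R.from_matrix(Rm.T@R2).as_rotvec())
tgt=H-55*xh;tgt[2]=60;print(tgt,"shift vertical frame",R2.T@(tgt-P))
d=snapshot("wrist");f=d["frame"];cv2.imwrite("pics/w14.png",f[:,:,::-1]);np.savez("pics/w14.npz",**d)
E
```

```text
time: 20.55
tool_pos: [569.0, 186.9, 162.4]
tcp_rot: [-180.0, 23.1, -173.6]
ft_force: [1.3, 0.3, 0.6]
finger_gap: 74.9
[569.03988279 186.90783624 162.39585675] [1.29587063 0.26746555 0.61226267]
rotvec to vertical [-2.96379822e-04  4.03287808e-01 -1.58526658e-04]
[505.064294   179.05720961  60.        ] shift vertical frame [ 64.45179198  -0.68906446 102.39585675]
```

View pics/w14.png

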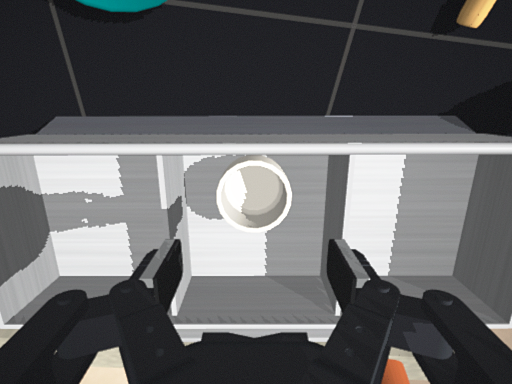

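```bash
python3 -m creep '{"translation":[[0,0,-15],[0,0,-15],[0,0,0],[0,0,0],[0,0,0],[0,0,0],[20,0,0],[25,0,0],[25,0,0],[10,0,0]],"rotation":[[0,0,0],[0,0,0],[0,0.1,0],[0,0.1,0],[0,0.1,0],[0,0.096,0],[0,0,0],[0,0,0],[0,0,0],[0,0,0]],"claw":[60,45,30,15,0,0,0,0,0,0]}' 20
python3 - <<'E'
from plan import *
from bench import *
P,Rm,s=cur();print(P,s["tcp_rot"],s["ft_force"],s["finger_gap"])
tgt=H-60*xh;tgt[2]=65;print(tgt,"shift",shift(tgt))
d=snapshot("wrist");f=d["frame"];cv2.imwrite("pics/w15.png",f[:,:,::-1]);np.savez("pics/w15.npz",**d)
d=snapshot("side");f=d["frame"];cv2.imwrite("pics/s15.png",cv2.resize(f[70:220,170:330,::-1],None,fx=4,fy=4,interpolation=cv2.INTER_CUBIC));np.savez("pics/s15.npz",**d)
E
```

```text
time: 21.6
tool_pos: [475.0, 176.0, 184.3]
tcp_rot: [-179.9, -0.0, -173.6]
ft_force: [0.7, 0.2, 0.7]
finger_gap: -0.2
[474.98015924 175.99889766 184.30317896] [-1.79913397e+02 -4.71880510e-02 -1.73633751e+02] [0.71431739 0.19818886 0.73121385] -0.15493119464127766
[500.0952933  178.50130309  65.        ] shift [-2.53359828e+01 -1.17583514e-01  1.19282667e+02]
```

View pics/w15.png

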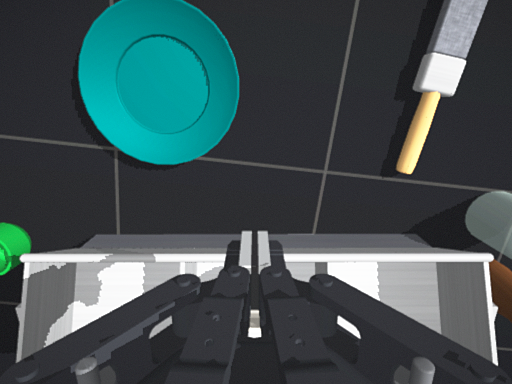

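View pics/s15.png

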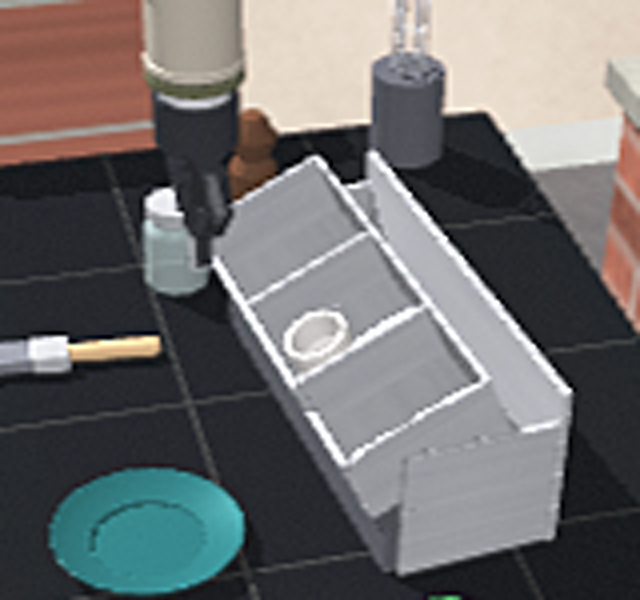

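Run:
```python
from plan import *
f,K,E=load("s15")
for z in (0,20,27,35,40,45): print(z,proj(K,E,[475,176,184.3+z]).round(1))
print("obs",170+205/4,70+266/4)
f,K,E=load("w15")
print("wrist front-lip",proj(K,E,H+75*bz), [ (z,proj(K,E,np.array([475,176,184.3+z])-11*xh).round(0),proj(K,E,np.array([475,176,184.3+z])+11*xh*-1).round(0)) for z in (20,30,40,50)])
```

```text
0 [220.1 144.5]
20 [219.9 139.9]
27 [219.9 138.3]
35 [219.8 136.5]
40 [219.8 135.3]
45 [219.8 134.1]
obs 221.25 136.5
wrist front-lip [254.82270613 255.06347996] [(20, array([255., 218.]), array([255., 218.])), (30, array([255., 224.]), array([255., 224.])), (40, array([255., 232.]), array([255., 232.])), (50, array([256., 241.]), array([256., 241.]))]
```

```bash
python3 -m creep '{"translation":[[0,0,15],[0,0,25],[0,0,25],[0,0,25],[0,0,16],[0,0,10],[-10,0,0],[-14,0,0],[-8,0,0],[0,0,0]],"rotation":[[0,0,0],[0,0,0],[0,0,0],[0,0,0],[0,0,0],[0,0,0],[0,0,0],[0,0,0],[0,0,0],[0,0,0]],"claw":[0,0,0,0,0,0,0,0,0,0]}' 20
cat > chk2.py <<'E'
from plan import *
P,Rm,s=cur();d=P-H
print("xh",round(float(d@xh),2),"y",round(float(d@by),2),"z",round(P[2],1),"F",s["ft_force"].round(2),"Fx",round(float(s["ft_force"]@xh),2))
E
python3 chk2.py
python3 -m creep '{"translation":[[-1,0,0],[-1,0,0],[-1,0,0],[-1,0,0],[-1,0,0],[0,0,0]],"rotation":[[0,0,0],[0,0,0],[0,0,0],[0,0,0],[0,0,0],[0,0,0]],"claw":[0,0,0,0,0,0]}' 20;python3 chk2.py
```

```text
time: 22.7
tool_pos: [510.8, 179.9, 70.7]
tcp_rot: [-179.9, 0.2, -173.7]
ft_force: [-0.4, 0.0, 0.5]
finger_gap: -0.3
xh -49.22 y 0.16 z 70.7 F [-0.41  0.    0.51] Fx -0.41
time: 23.3
tool_pos: [513.8, 180.2, 69.8]
tcp_rot: [-179.9, 0.1, -173.6]
ft_force: [0.2, -0.3, -0.1]
finger_gap: -0.4
xh -46.21 y 0.19 z 69.8 F [ 0.19 -0.26 -0.08] Fx 0.16
```

```bash
for i in 1 2 3; do python3 -m creep '{"translation":[[-1,0,0],[-1,0,0],[-1,0,0],[0,0,0]],"rotation":[[0,0,0],[0,0,0],[0,0,0],[0,0,0]],"claw":[0,0,0,0]}' 20 >/dev/null;python3 chk2.py;done
```

```text
xh -43.15 y 0.15 z 69.7 F [0.48 0.07 0.16] Fx 0.48
xh -40.55 y 0.16 z 69.7 F [-2.3  -0.18  1.59] Fx -2.3
xh -38.66 y 0.2 z 69.8 F [-9.5  -1.19  7.81] Fx -9.57
```

```bash
for i in 1 2; do python3 -m creep '{"translation":[[-1,0,-0.6],[-1,0,-0.5],[-1,0,-0.5],[0,0,0]],"rotation":[[0,0,0],[0,0,0],[0,0,0],[0,0,0]],"claw":[0,0,0,0]}' 20 >/dev/null;python3 chk2.py;done
python3 - <<'E'
from bench import *
from h import *
d=snapshot("wrist");f=d["frame"];cv2.imwrite("pics/w16.png",f[:,:,::-1])
d=snapshot("side");f=d["frame"];cv2.imwrite("pics/s16.png",cv2.resize(f[70:220,170:330,::-1],None,fx=4,fy=4,interpolation=cv2.INTER_CUBIC));np.savez("pics/s16.npz",**d)
E
```

```text
xh -35.65 y 0.21 z 71.1 F [-7.73 -1.24  3.59] Fx -7.82
xh -32.84 y 0.21 z 72.1 F [-7.09 -0.34  0.85] Fx -7.08
```

View pics/w16.png

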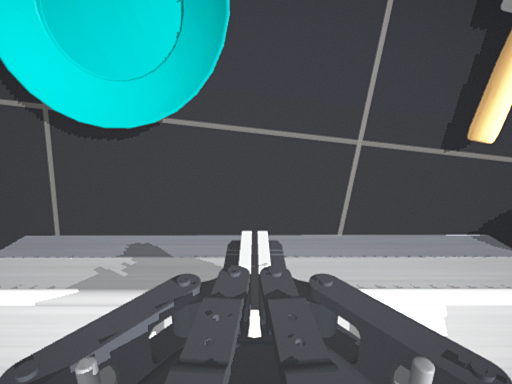

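View pics/s16.png

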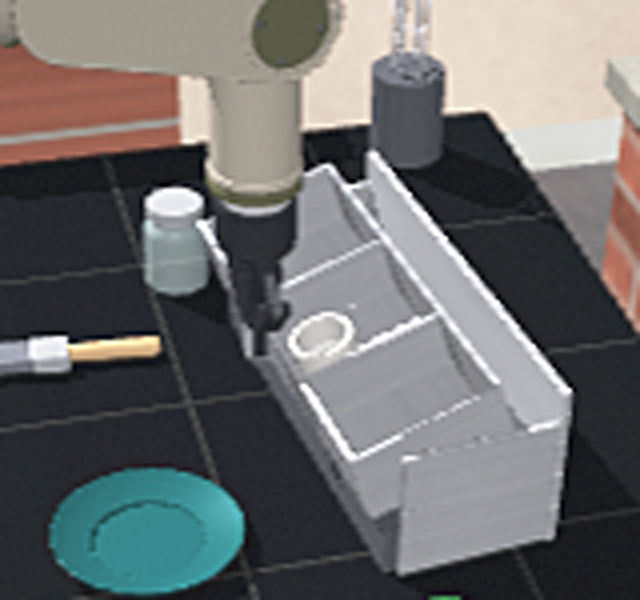

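```bash
python3 -m creep '{"translation":[[-1,0,-0.3],[-1,0,-0.3],[-1,0,-0.3],[-1,0,-0.2],[-1,0,-0.2],[-1,0,-0.2],[-1,0,-0.2],[-1,0,-0.2],[-1,0,-0.2],[-1,0,-0.2]],"rotation":[[0,0,0],[0,0,0],[0,0,0],[0,0,0],[0,0,0],[0,0,0],[0,0,0],[0,0,0],[0,0,0],[0,0,0]],"claw":[0,0,0,0,0,0,0,0,0,0]}' 20 >/dev/null;python3 chk2.py
python3 -m creep '{"translation":[[-1,0,-0.1],[-1,0,-0.1],[-1,0,-0.1],[-1,0,-0.1],[-0.7,0,0],[-0.7,0,0],[-0.6,0,0],[0,0,0]],"rotation":[[0,0,0],[0,0,0],[0,0,0],[0,0,0],[0,0,0],[0,0,0],[0,0,0],[0,0,0]],"claw":[0,0,0,0,0,0,0,0]}' 20 >/dev/null;python3 chk2.py
```

```text
xh -22.67 y 0.21 z 74.7 F [-6.51 -0.14  2.95] Fx -6.49
xh -16.06 y 0.27 z 75.5 F [-5.48 -0.61  3.08] Fx -5.51
```

Near home now; short slow steps while watching for the stop.

```bash
for i in 1 2 3; do python3 -m creep '{"translation":[[-0.5,0,0],[-0.5,0,0],[0,0,0]],"rotation":[[0,0,0],[0,0,0],[0,0,0]],"claw":[0,0,0]}' 20 >/dev/null;python3 chk2.py;done
```

```text
xh -15.01 y 0.26 z 75.6 F [-5.6 -0.2  3.1] Fx -5.58
xh -13.95 y 0.27 z 75.7 F [-4.02 -0.24  3.58] Fx -4.02
xh -12.89 y 0.29 z 75.7 F [-5.03  0.5   3.93] Fx -4.95
```

```bash
for i in 1 2 3 4; do python3 -m creep '{"translation":[[-0.5,0,0],[0,0,0]],"rotation":[[0,0,0],[0,0,0]],"claw":[0,0]}' 20 >/dev/null;python3 chk2.py;done
```

```text
xh -12.36 y 0.26 z 75.7 F [-5.75 -1.29  3.69] Fx -5.86
xh -11.83 y 0.28 z 75.8 F [-5.05 -0.23  3.84] Fx -5.05
xh -11.32 y 0.28 z 75.8 F [-4.96  0.06  3.42] Fx -4.92
xh -10.73 y 0.29 z 75.8 F [-5.27 -0.16  3.75] Fx -5.25
```

```bash
for i in 1 2 3 4; do python3 -m creep '{"translation":[[-0.5,0,0],[0,0,0]],"rotation":[[0,0,0],[0,0,0]],"claw":[0,0]}' 20 >/dev/null;python3 chk2.py;done
```

```text
xh -10.18 y 0.25 z 75.7 F [-5.28 -0.44  2.98] Fx -5.3
xh -9.98 y 0.27 z 75.7 F [-6.17 -0.71  5.18] Fx -6.22
xh -9.97 y 0.25 z 75.7 F [-9.52 -1.63  7.16] Fx -9.64
xh -9.98 y 0.25 z 75.6 F [-11.15  -1.26   8.78] Fx -11.22
```

```bash
python3 -m creep '{"translation":[[0.5,0,0],[1,0,0],[2,0,0],[5,0,0],[10,0,0],[20,0,0],[25,0,0],[25,0,0],[10,0,0],[0,0,0]],"rotation":[[0,0,0],[0,0,0],[0,0,0],[0,0,0],[0,0,0],[0,0,0],[0,0,0],[0,0,0],[0,0,0],[0,0,0]],"claw":[0,0,0,0,0,0,0,0,0,0]}' 20
python3 -m creep '{"translation":[[0,0,-30],[0,0,-40],[0,0,-40],[0,0,-40],[0,0,-40],[0,0,-20],[0,0,0]],"rotation":[[0,0,0],[0,0,0],[0,0,0],[0,0,0],[0,0,0],[0,0,0],[0,0,0]],"claw":[0,0,0,0,0,0,0]}' 20
python3 - <<'E'
from bench import *
from h import *
for n,(x0,y0,x1,y1) in {"side":(170,70,330,220),"scene":(250,160,410,265)}.items():
    d=snapshot(n);f=d["frame"];cv2.imwrite(f"pics/{n}17.png",cv2.resize(f[y0:y1,x0:x1,::-1],None,fx=4,fy=4,interpolation=cv2.INTER_CUBIC));np.savez(f"pics/{n}17.npz",**d)
    cv2.imwrite(f"pics/{n}17f.png",f[:,:,::-1])
d=snapshot("wrist");cv2.imwrite("pics/w17.png",d["frame"][:,:,::-1])
E
```

```text
time: 30.7
tool_pos: [452.6, 173.5, 75.5]
tcp_rot: [-179.9, 0.1, -173.6]
ft_force: [0.4, 0.8, 0.4]
finger_gap: 0.1
time: 31.4
tool_pos: [456.1, 174.3, 290.3]
tcp_rot: [-180.0, 0.6, -173.7]
ft_force: [0.6, 0.4, 1.2]
finger_gap: -0.3
```

View pics/side17.png

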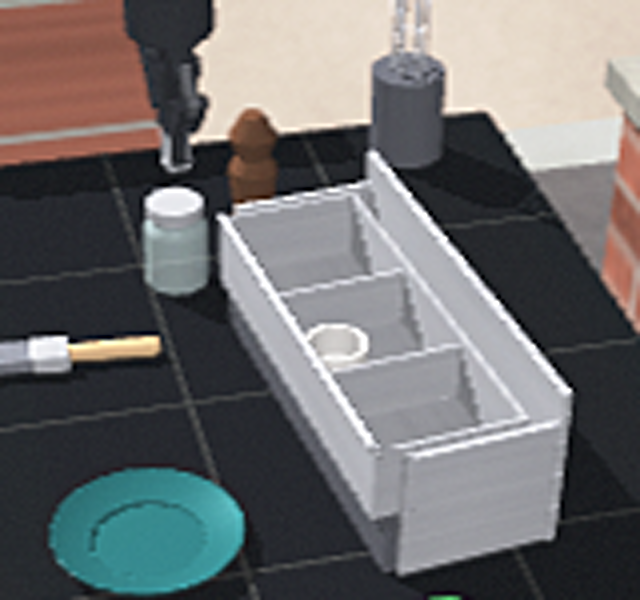

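View pics/scene17f.png

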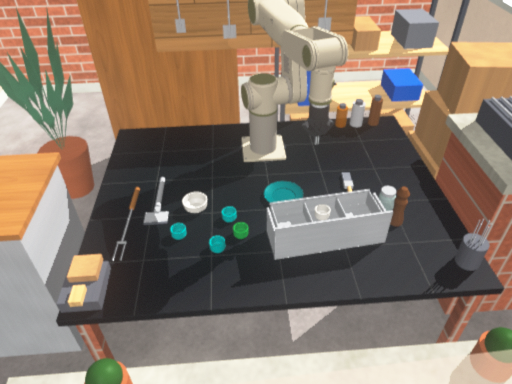

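View pics/w17.png

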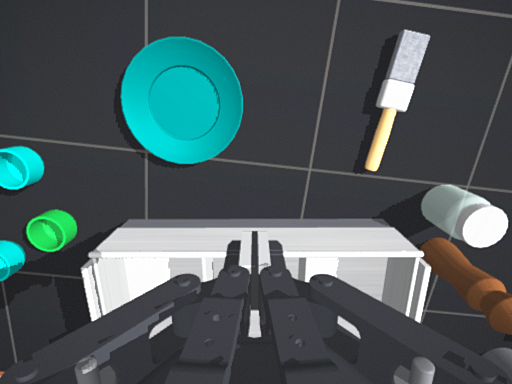

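Run:
```python
from fit import *
x=np.load("bin.npy")
_,K,E=load("side17")
for b,o in [((0,210,75),(220,215)),((0,-210,75),(375,450)),((150,-210,75),(527,418)),((146,-69.5,75),(463,348)),((146,69.5,75),(405,271))]:
    print(b,"obs",(170+o[0]/4,70+o[1]/4),*[ (t,proj(K,E,pt([*x[:3],t],b)).round(1)) for t in (0,.03,.06)])
```

```text
(0, 210, 75) obs (225.0, 123.75) (0, array([224.2, 124.1])) (0.03, array([223.7, 124.2])) (0.06, array([223.1, 124.3]))
(0, -210, 75) obs (263.75, 182.5) (0, array([262.5, 183.4])) (0.03, array([261.9, 183.5])) (0.06, array([261.3, 183.7]))
(150, -210, 75) obs (301.75, 174.5) (0, array([301.3, 174.6])) (0.03, array([300.8, 173.7])) (0.06, array([300.3, 172.9]))
(146, -69.5, 75) obs (285.75, 157.0) (0, array([284.1, 153.7])) (0.03, array([283.6, 152.8])) (0.06, array([283.1, 152. ]))
(146, 69.5, 75) obs (271.25, 137.75) (0, array([269.9, 135. ])) (0.03, array([269.4, 134.2])) (0.06, array([268.9, 133.4]))
```

```bash
python3 -c "
from bench import *
print(sense()['ft_force'],sense()['time']);print(hand_in())"
```

```text
[-1.07362086 -0.40171308 -1.9767156 ] 31.55
the job is handed in; nothing more can be done
None
```

The small white bowl is upright in the middle compartment, and the bin is back home and level. I handed the job in at 31.6 s with the arm clear of everything.

- **Grasp:** I gripped the bowl at the 20 N setting. The fingertips turned out to end about 40 mm short of the reported tool point. My first close, at a reported height of 10.7 mm, therefore shut above the rim and touched nothing. I lowered using the pictures and gripped at about 61.5 mm opening.
- **Placing:** I set the bowl on the tilted floor (about 0.40 rad) with roughly 5 N of contact. I released it in small steps, and it did not slide.
- **Closing the bin:** I pushed the lip home slowly with mostly 5–8 N. There was a brief peak of about 12 N total when the lip first met the fingers and about 14 N against the end stop. The motion stopped about 1.6 mm further on than I had predicted, within my calibration error.

**Last checks:**
- In the side picture, the bin's outer corners match a tilt of 0 to about 1.5 pixels.
- The tops of the dividers' back ends sat about 3 pixels lower than I expected. Earlier pictures showed the same mismatch, so I put it down to the dividers' shape rather than to tilt.
- By eye, the other bowls, plate, brush, mill and jar look where they were. The scraper and fork appear in place in the scene picture only.

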